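Tilt a new roller into the bench roller stand and hold it for bolting

TASK

The bench roller stand is missing one roller: first take the square tube offcut that was left lying across the gap and drop it into the scrap box. Then lift the new roller out of the V-blocks, tip it and feed it endwise down between the inward lips of the side plates (it is longer than the opening between the lips) without forcing it, and level it out underneath them in the empty station. Finish still holding it there, level, in line with the two vacant bolt holes, midway between the plates and touching nothing but your gripper, so that a fitter can put the end bolts in; leave the spanner, the square and the bolts alone.

Things in the scene. Friction and masses are not known exactly. Their poses are not given: they have to be found in the camera images.
- roller_stand: Grey steel roller stand, fixed. Origin on the bench under its middle; x = feed direction (216 mm long), y = along the rollers, z up. Two upright side plates, inner faces at y = +-122 mm, bench to z = 170 mm. Between them, below the lips, it is empty but for two 14 mm tie bars at x = +-85, z = 35 mm. 22 mm rollers are fitted at x = -84, +28, +84, axes at z = 134 mm; they spin stiffly.
- lip_left (a point): Middle of the inner top edge of the +y plate's inward lip, at y = +102 mm, z = 170 mm in the stand's frame, beside the empty station. The lip is 4 mm thick (z 166 to 170 mm), reaches 20 mm in from the plate and runs the whole length of the stand.
- lip_right (a point): The same on the -y plate, at y = -102 mm. The opening between the lips is thus 204 mm wide, the room between the plates under them 244 mm.
- station (a point): Middle of the empty station: x = -28, y = 0, z = 134 mm in the stand's frame, axes parallel to the stand's. The vacant 9 mm bolt holes lie on its y axis, in the plates at y = +-122 mm. The roller's axis shall lie on this y axis, its middle here, 12 mm from each plate. 90 mm are clear along x between the neighbouring rollers' shells.
- roller: New roller, loose: thin steel tube 22 mm diameter, 220 mm long, black end caps, about 0.08 kg, ends alike. Origin mid-axis, x along the axis. At the start it lies level in two V-blocks, axis 32 mm above the bench; they support it at about x = -108 to -58 and -33 to +17 mm (+-5 mm); its +x end overhangs freely. Grip it firmly and not far from the middle: held near an end in a weak grip, the long end sags.
- v_block: First of two steel V-blocks, fixed, each 50 x 50 mm and 36 mm high, groove along x, its bottom 17 mm high; origin under its middle. The second stands 75 mm further along +x (centre to centre).
- tube_offcut: Square steel tube offcut 20 x 20 x 130 mm, loose, about 0.11 kg. Origin in the middle of its underside, long axis y. At the start it lies level across the gap of the roller stand, on top of the two fitted rollers either side of the empty station (underside 145 mm above the bench), long axis along the feed direction; it overhangs each roller's axis by only about 9 mm.
- scrap_box: Open dark steel scrap box, fixed, empty: 180 mm (x) x 140 mm (y) outside, 70 mm high, walls 3 mm with a 6 mm round rim (up to 73 mm). Origin under its middle.
- spanner: Combination spanner 28 x 197 x 9 mm lying on the bench; bystander, leave alone. Origin under its middle, long axis y.
- try_square: Try square 90 x 136 x 14 mm lying on the bench; bystander, leave alone. Origin under its middle.
- bolt_a: Steel end bolt with spacer, 36 mm high, standing on its 15 mm hex head; bystander, leave alone. Origin under its head.
- bolt_b: The second end bolt, like the first, about 30 mm from it; bystander.
There are look-alikes about, which are no part of the job. There is more than one size of the roller; the one meant has the size given above.

How it is judged:
By the outcome, as a careful person would: the job done as asked, in the order asked, and still so for the second after the job is handed in, while the arm keeps its last pose, push and grip.
It also fails if it takes over 70 s, if anything falls off the work surface, if the arm or the gripper's body presses on something with over 40 N, if the wrist force passes 120 N, or if a joint passes its speed limit or range.

ROBOT

A 6-joint arm with a two-finger parallel gripper is mounted at the origin on a cart in front of the work surface, level with it; the furniture and walls round the work are solid. World frame = base frame: x ahead of the robot, y to its left, z up, the work surface at z = 0. Lengths are in mm, angles in rad, forces in N, time in s.
With the tool pointing down it reaches from about 350 to 775 mm from the base axis. Payload 7.3 kg.
Tool frame: the origin (TCP) lies on the centre line of the jaws, within the pads' length; the fingertips stand bot.tip_reach ahead of it and the grasp point (between the pads) lies 6 mm ahead of it (bot.tip_reach is the distance from the TCP to the fingertips, in mm); z points along the fingers, y is the direction in which the jaws open and shut (so a half turn about z gives the same grasp; the last joint's range is limited). The gripper opens to 92 mm and grips with 3 to 60 N. Pads are 19 mm wide; open, the fingers measure 130 mm over their backs; the gripper's body (75 mm by 190 mm) begins 47 mm behind the grasp point.
Start: joints at [-1.304, 0.342, 1.524, -0, 1.275, -0.146], TCP at [210.64, -480.909, 251.741] pointing down, gripper open.
Joint ranges: [-2.53, 2.53], [-0.77, 2.02], [0.04, 2.7], [-1, 4.14], [0.28, 2.66], [-3.11, 3.11]. Speed limits (rad/s): [2.57, 2.57, 3.14, 3.14, 3.14, 3.14].

INTERFACE

Orientations are given as [roll, pitch, yaw] about the fixed x, y, z axes, in that order (R = Rz(yaw) Ry(pitch) Rx(roll)).
In Python, from plant import bot gives the robot as it stands.
- The arm moves only by the tool step_arm, never from a script. Its argument "deltas" is a list of rows, each a list of 6 numbers: the shift along the tool's x, y, z in mm, then the turn, a rotation vector about the tool's x, y, z in rad. A call has 1 to 5 rows; each row is the pose to reach, as a shift and turn from the pose commanded when the call began, along the tool's axes at that moment; what a row does not reach only later rows make up. A row lasts 1/12 s, in which the tool goes at most 41.7 mm and 7.16 degrees, less where a joint would pass 70% of its speed; a pose out of reach is approached as far as the arm can. A call with a gripper value outside its range is refused whole. "fingers" is the finger opening in mm, from 0 to 91.8, set as the call begins (left out, the last holds). The fingers move at their own pace and stop on an object; the grip force is fixed at half the most. Time passes only in rows, so rows that repeat a pose let the fingers close. It gives the time, the measured TCP pose, the force and the opening at its end, in the units of the state.
- bot.get_obs(): the state, without advancing time (a new reading comes with each control period).
- bot.capture(name): name is "side" or "top" or "wrist"; returns a dict with "color" (420x560x3 uint8, red, green, blue), "fx", "fy", "cx", "cy" (pixels), "R" (3x3) and "t" (3): a world point X has camera coordinates R X + t. Camera axes: x right, y down, z forward; pixel columns grow to the right and rows downward; lengths in mm; the calibration is good to about 2 mm. A picture is of the moment at which its call begins. There is no depth.
- bot.close_job(): hands the job in, once; it reports no verdict.
Trained networks look in a picture, given as the dict that the camera call returned (one of the last four; its "shot" number tells which), for a name from the list of things; names that differ only in an ending like _2 or _b are one class to them, and where a whole thing is asked for, a point or a joint stands for the part that bears it (a point fixed in the world has none). Each returns a list of dicts, best first, with "p" (0 to 1); they miss things now and then, are a little off and sometimes report something else, mostly with a low value. They report only what shows in the picture. A call takes as long as a camera call. They do not tell look-alikes from the thing itself.
- bot.boxes_of(query, picture): "rect" ([centre column, centre row, width, height] in pixels, round what is visible of it).
The state is a dict: "time": time; "joint_positions": joint angles; "dq": joint speeds; "tau": joint torques, N m; "tool_pos": TCP position; "tcp_rot": TCP orientation; "contact_force": force on the tool from outside, world axes, zero at the start; "moment": the same for the moment, N m; "grip_width": finger opening in mm.
Only numpy, scipy, OpenCV 4.12 (cv2) and the standard library are available. Lean on these libraries where they do the work, as an engineer would, in place of code of your own. Each camera call takes 0.05 s, during which the arm holds its last target. There are 200 camera calls.

## Working session

There is one attempt and no reset: what is moved stays moved. The work goes in short steps, Python scripts to look and compute and a tool call to move; the robot and the scene stay as the last step left them, time stands still between calls to the robot, and variables do not carry over. Pictures are saved under pics/ and viewed, about 8 in all and at most 12, crops included, and the job is handed in when it is done.

Besides the shell and the picture viewer there is one more tool, called after "Emit:" by a JSON object that holds its "name" and its "arguments". step_arm: Moves the arm, as the interface text tells. Its arguments: {"type":"object","properties":{"deltas":{"type":"array"},"fingers":{"type":"number"}},"required":["deltas"]}

```bash
ls; mkdir -p pics
cat > h.py <<'E'
import numpy as np, cv2
from scipy.spatial.transform import Rotation as Ro
from plant import bot
def save(p,n): cv2.imwrite('pics/'+n,cv2.cvtColor(p['color'],cv2.COLOR_RGB2BGR))
def proj(p,X):
    c=np.asarray(p['R'])@np.asarray(X,float)+np.asarray(p['t']); return np.array([p['fx']*c[0]/c[2]+p['cx'],p['fy']*c[1]/c[2]+p['cy']])
def ray(p,u,v,z):
    R=np.asarray(p['R']);t=np.asarray(p['t']);o=-R.T@t;d=R.T@np.array([(u-p['cx'])/p['fx'],(v-p['cy'])/p['fy'],1]);return o+d*(z-o[2])/d[2]
E
python3 - <<'E'
from h import *
o=bot.get_obs();print(o,bot.tip_reach)
ims=[]
for n in ['top','side']:
    p=bot.capture(n);save(p,n+'0.png')
    print(n,p['fx'],p['cx'],p['cy'],np.round(p['R'],3).tolist(),np.round(p['t'],1).tolist())
    for q in ['roller_stand','roller','v_block','tube_offcut','scrap_box','spanner','try_square','bolt_a']:
        print(q,[(np.round(b['rect']).astype(int).tolist(),round(b['p'],2)) for b in bot.boxes_of(q,p)[:5]])
E
```

```text
pics
{'time': 0.0, 'joint_positions': array([-1.30399206e+00,  3.42709197e-01,  1.52499533e+00, -5.12077505e-05,
        1.27541023e+00, -1.46012035e-01]), 'dq': array([-0.0010084 , -0.00027142, -0.00170778, -0.00064184,  0.00121914,
        0.00099223]), 'tau': array([ 8.46718194e-05, -4.31249428e+01, -2.44218224e+01,  7.16831814e-02,
        5.60270820e-02, -1.23723808e-04]), 'tool_pos': array([ 210.5289832 , -480.54019069,  251.05952876]), 'tcp_rot': array([-3.14007962e+00, -1.73010858e-04,  4.12831120e-01]), 'contact_force': array([-0.47991597,  0.76442356, -0.35338593]), 'moment': array([-0.04130561, -0.01556093, -0.0635407 ]), 'grip_width': 91.54290840274903} 25.0
top 510.0547291308396 274.88637178796307 205.73387529504862 [[-0.094, -0.996, -0.005], [-0.973, 0.093, -0.212], [0.212, -0.015, -0.977]] [93.7, 531.1, 1436.6]
roller_stand [([298, 193, 111, 99], 0.91)]
roller [([167, 226, 22, 65], 0.6), ([292, 271, 48, 3], 0.56), ([297, 194, 110, 98], 0.2)]
v_block [([172, 244, 24, 42], 0.72)]
tube_offcut [([295, 197, 18, 46], 0.81)]
scrap_box [([417, 207, 66, 70], 0.82)]
spanner []
try_square [([123, 212, 35, 44], 0.92)]
bolt_a []
side 539.9703336272852 271.31949290699265 208.49510703105216 [[-0.903, -0.429, -0.02], [-0.174, 0.407, -0.897], [0.393, -0.806, -0.443]] [491.9, 164.1, 1718.8]
roller_stand [([267, 208, 82, 85], 0.62)]
roller [([227, 273, 73, 14], 0.77), ([321, 241, 20, 24], 0.7)]
v_block [([242, 286, 45, 16], 0.63)]
tube_offcut [([277, 193, 34, 14], 0.82)]
scrap_box [([325, 184, 39, 36], 0.86)]
spanner [([185, 262, 32, 28], 0.52), ([269, 209, 85, 83], 0.23)]
try_square [([185, 306, 56, 20], 0.83), ([185, 261, 38, 29], 0.19)]
bolt_a [([205, 256, 6, 14], 0.47)]
```

Run:
```python
import cv2
im=cv2.imread('pics/top0.png')[130:320,80:480]
cv2.imwrite('pics/t0z.png',cv2.resize(im,None,fx=2,fy=2,interpolation=cv2.INTER_CUBIC))
im=cv2.imread('pics/side0.png')[130:330,140:390]
cv2.imwrite('pics/s0z.png',cv2.resize(im,None,fx=3,fy=3,interpolation=cv2.INTER_CUBIC))
```

```text
(no output)
```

View pics/t0z.png

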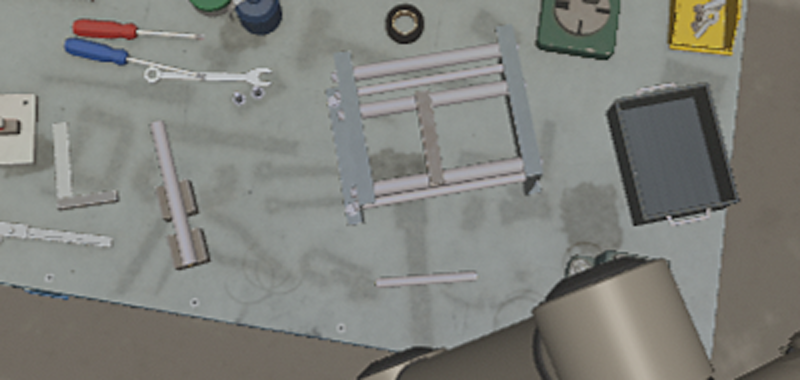

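View pics/s0z.png

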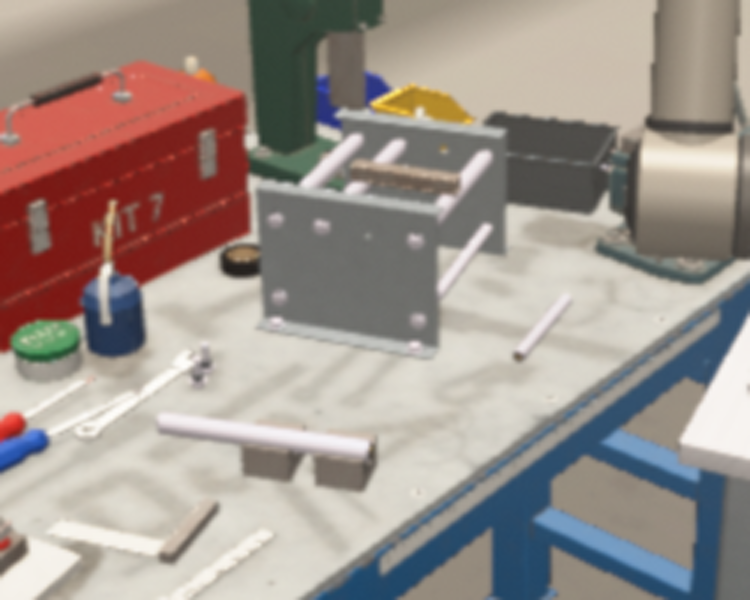

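Run:
```python
from h import *
p=bot.capture('top')
def w(x,y,z): return ray(p,x/2+80,y/2+130,z)
def show(n,L,z):
    P=[w(x,y,z)[:2] for x,y in L]; print(n,np.round(P).tolist(),'mean',np.round(np.mean(P,0)));return P
def ang(a,b): d=np.array(b)-a; print('  len',round(np.hypot(*d)),'ang',round(np.degrees(np.arctan2(d[1],d[0])),1))
P=show('lip',[(372,198),(357,52),(527,180),(497,30)],170);ang(P[0],P[1]);ang(P[2],P[3]);ang(P[2],P[0]);ang(P[3],P[1])
P=show('off',[(435,185),(423,92)],165);ang(*P)
P=show('rol',[(187,266),(157,122)],38);ang(*P)
P=show('box',[(608,103),(710,85),(737,203),(635,224)],73);ang(P[3],P[0]);ang(P[0],P[1])
P=show('short',[(377,284),(477,275)],10);ang(*P)
w=bot.capture('wrist');save(w,'w0.png')
print(np.round(w['R'],3).tolist(),np.round(w['t'],1).tolist(),w['fx'])
o=bot.get_obs();T=Ro.from_euler('xyz',o['tcp_rot']).as_matrix()
print('cam in tool',np.round(T.T@(-w['R'].T@w['t']-o['tool_pos'])), np.round(w['R']@T,2).tolist())
```

```text
lip [[452.0, 75.0], [657.0, 77.0], [457.0, -135.0], [671.0, -119.0]] mean [559. -26.]
  len 205 ang 0.6
  len 215 ang 4.1
  len 209 ang 91.3
  len 196 ang 93.9
off [[462.0, -11.0], [593.0, -8.0]] mean [528. -10.]
  len 131 ang 1.3
rol [[400.0, 351.0], [620.0, 385.0]] mean [510. 368.]
  len 222 ang 8.7
box [[576.0, -281.0], [589.0, -434.0], [412.0, -444.0], [396.0, -295.0]] mean [ 493. -363.]
  len 181 ang 4.3
  len 153 ang -85.2
short [[351.0, 80.0], [350.0, -68.0]] mean [351.   6.]
  len 148 ang -90.3
[[0.4, -0.916, 0.0], [-0.875, -0.382, 0.298], [-0.273, -0.12, -0.955]] [-523.2, -37.7, 391.1] 364.37310038181965
cam in tool [  80.   -2. -133.] [[-0.0, 1.0, -0.0], [-0.95, -0.0, -0.3], [-0.3, 0.0, 0.95]]
```

Emit:
{"name": "step_arm", "arguments": {"deltas": [[34,-21,-6,0,0,0.083],[68,-42,-12,0,0,0.165],[102,-63,-18,0,0,0.248],[136,-84,-24,0,0,0.33],[170,-104.5,-30,0,0,0.413]]}}

```text
time: 1.42
tool_pos: [325.0, -315.4, 282.1]
tcp_rot: [3.141, -0.0, -0.005]
contact_force: [1.7, -0.4, -0.2]
grip_width: 92.1
```

Emit:
{"name": "step_arm", "arguments": {"deltas": [[22.8,-32.8,-5,0,0,0],[45.6,-65.6,-10,0,0,0],[68.4,-98.4,-15,0,0,0],[91.2,-131.2,-20,0,0,0],[114,-164,-25,0,0,0]]}}

```text
time: 1.83
tool_pos: [439.2, -151.2, 307.2]
tcp_rot: [3.141, -0.001, -0.0]
contact_force: [0.1, -0.8, -0.3]
grip_width: 91.6
```

Emit:
{"name": "step_arm", "arguments": {"deltas": [[22.8,-32.8,-5,0,0,0],[45.6,-65.6,-10,0,0,0],[68.4,-98.4,-15,0,0,0],[92,-133,-24,0,0,0],[92,-133,-24,0,0,0]]}}

```text
time: 2.25
tool_pos: [533.4, -14.6, 331.7]
tcp_rot: [-3.14, -0.004, 0.005]
contact_force: [-0.6, 0.0, 0.1]
grip_width: 91.6
```

Run:
```python
from h import *
p=bot.capture('wrist');save(p,'w1.png');o=bot.get_obs();print(o['time'],o['tool_pos'],o['tcp_rot'],o['joint_positions'])
np.savez('w1.npz',**{k:p[k] for k in ['fx','fy','cx','cy','R','t']})
for q in ['roller_stand','tube_offcut','lip_left']: print(q,[(np.round(b['rect']).tolist(),round(b['p'],2)) for b in bot.boxes_of(q,p)[:3]])
im=cv2.imread('pics/w1.png');cv2.imwrite('pics/w1z.png',cv2.resize(im,(800,600),interpolation=cv2.INTER_CUBIC))
```

```text
2.3 [532.06524114 -16.89630052 330.97989976] [-3.14121031e+00 -1.42539744e-03  4.97351704e-03] [-1.76113832e-01  3.06516632e-01  1.35699778e+00  6.35609556e-04
  1.47674503e+00  1.38964944e+00]
roller_stand [([288.0, 140.0, 346.0, 271.0], 0.93)]
tube_offcut [([44.0, 32.0, 85.0, 31.0], 0.65), ([280.0, 194.0, 34.0, 148.0], 0.56), ([288.0, 140.0, 348.0, 272.0], 0.19)]
lip_left [([288.0, 139.0, 346.0, 273.0], 0.73), ([21.0, 218.0, 37.0, 101.0], 0.46)]
```

View pics/w1z.png

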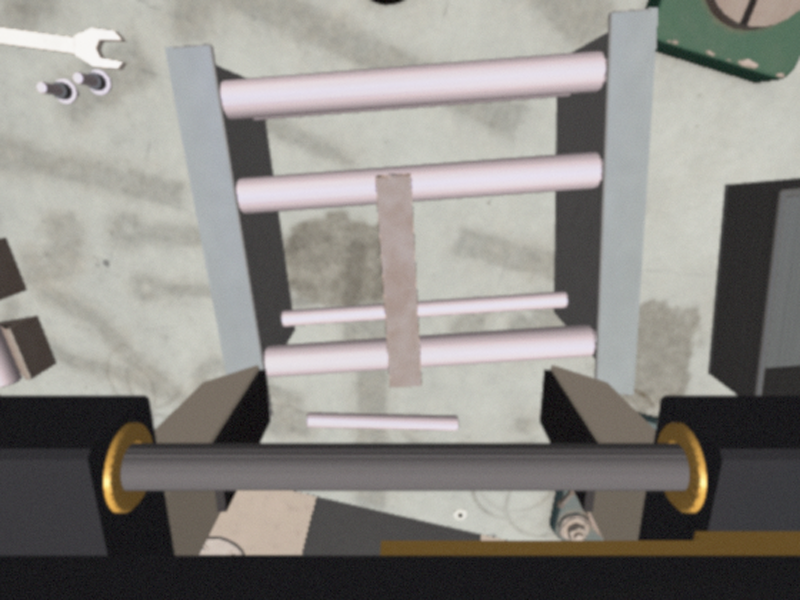

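```bash
cat > fit.py <<'E'
from h import *
from scipy.optimize import least_squares
p=dict(np.load('w1.npz'))
S=800/560
M=[((108,102,170),(211,45)),((108,-102,170),(612,12)),((84,110,134),(222,98)),((84,-110,134),(605,72)),((28,110,134),(238,195)),((28,-110,134),(601,170)),((-84,110,134),(266,361)),((-84,-110,134),(594,341))]
def tw(q,X): c,s=np.cos(q[2]),np.sin(q[2]); return np.array([q[0]+c*X[0]-s*X[1],q[1]+s*X[0]+c*X[1],X[2]])
def res(q): return np.concatenate([proj(p,tw(q,X))-np.array(m)/S for X,m in M])
r=least_squares(res,[559,-26,.04]);print(r.x,np.degrees(r.x[2]));print(np.round(r.fun.reshape(-1,2),1).tolist())
print('station',tw(r.x,(-28,0,134)), 'lipedge proj',[np.round(proj(p,tw(r.x,X))*S) for X in [(-108,102,170),(-108,-102,170)]])
for a in [(395,176),(405,386),(376,177),(411,175),(389,386),(422,384)]: print(a,np.round(ray(p,a[0]/S,a[1]/S,165),1))
E
python3 fit.py; python3 -c "
from h import *;o=bot.get_obs();print(o['tool_pos'],o['tcp_rot'])"
```

```text
[ 5.62122211e+02 -2.31814214e+01  7.39189020e-02] 4.235241111568695
[[0.7, -1.7], [-0.2, -0.3], [3.7, 1.1], [-3.4, -0.3], [3.2, 0.3], [-3.2, 0.2], [1.8, -0.2], [-2.8, -0.6]]
station [534.19867229 -25.24926633 134.        ] lipedge proj [array([272., 417.]), array([595., 397.])]
(395, 176) [595.9  -7.3 165. ]
(405, 386) [466.7 -13.6 165. ]
(376, 177) [595.3   3.3 165. ]
(411, 175) [596.5 -16.3 165. ]
(389, 386) [466.6  -3.4 165. ]
(422, 384) [468.1 -24.3 165. ]
[529.99300235 -20.54659921 330.32673995] [ 3.14115365e+00  1.04209694e-03 -3.68704041e-04]
```

Emit:
{"name": "step_arm", "arguments": {"deltas": [[1,-5,36,0,0,-0.02],[1.4,-10,72,0,0,-0.049],[1.4,-10,108,0,0,-0.049],[1.4,-10,140,0,0,-0.049],[1.4,-10,155,0,0,-0.049]]}}

```text
time: 2.87
tool_pos: [529.0, -11.4, 171.7]
tcp_rot: [-3.141, 0.007, 0.046]
contact_force: [-0.1, -0.7, -1.2]
grip_width: 91.9
```

Emit:
{"name": "step_arm", "arguments": {"deltas": [[0,0,13,0,0,0],[0,0,24,0,0,0],[0,0,26,0,0,0],[0,0,26,0,0,0],[0,0,26,0,0,0]]}}

```text
time: 3.28
tool_pos: [531.9, -11.0, 150.3]
tcp_rot: [3.141, -0.001, 0.047]
contact_force: [0.9, -0.2, 0.7]
grip_width: 91.7
```

Emit:
{"name": "step_arm", "arguments": {"deltas": [[0,0,0,0,0,0],[0,0,0,0,0,0],[0,0,0,0,0,0],[0,0,0,0,0,0],[0,0,0,0,0,0]], "fingers": 10}}

```text
time: 3.7
tool_pos: [532.0, -10.0, 150.0]
tcp_rot: [3.141, -0.001, 0.049]
contact_force: [-0.0, -0.9, 0.6]
grip_width: 63.3
```

Emit:
{"name": "step_arm", "arguments": {"deltas": [[0,0,0,0,0,0],[0,0,0,0,0,0],[0,0,0,0,0,0],[0,0,0,0,0,0],[0,0,0,0,0,0]]}}

```text
time: 4.12
tool_pos: [531.9, -10.0, 149.7]
tcp_rot: [3.142, 0.0, 0.049]
contact_force: [-0.1, -0.4, -0.3]
grip_width: 29.7
```

Emit:
{"name": "step_arm", "arguments": {"deltas": [[0,0,0,0,0,0],[0,0,0,0,0,0],[0,0,0,0,0,0],[0,0,0,0,0,0],[0,0,0,0,0,0]]}}

```text
time: 4.53
tool_pos: [531.9, -10.1, 149.7]
tcp_rot: [3.141, 0.0, 0.049]
contact_force: [0.3, -0.4, -0.5]
grip_width: 19.8
```

Emit:
{"name": "step_arm", "arguments": {"deltas": [[0,0,-10,0,0,0],[0,0,-35,0,0,0],[0,0,-65,0,0,0],[0,0,-90,0,0,0],[0,0,-100,0,0,0]]}}

```text
time: 4.95
tool_pos: [533.2, -10.1, 253.9]
tcp_rot: [3.14, -0.006, 0.049]
contact_force: [1.6, -1.1, -1.2]
grip_width: 19.8
```

Run:
```python
from h import *
p=bot.capture('top');save(p,'t2.png');o=bot.get_obs();print(o['time'],o['tool_pos'],o['tcp_rot'],o['grip_width'],o['contact_force'])
for n,z in [('scrap_box',0)]:
  b=bot.boxes_of(n,p)[0];print(b['rect'],b['p'])
w=bot.capture('wrist');save(w,'w2.png')
a=cv2.resize(cv2.imread('pics/t2.png')[150:270,360:470],(400,436),interpolation=cv2.INTER_CUBIC)
b=cv2.resize(cv2.imread('pics/w2.png'),(400,300))
c=np.zeros((436,800,3),np.uint8);c[:,:400]=a;c[:300,400:]=b;cv2.imwrite('pics/c2.png',c)
```

```text
5.0 [533.42426155 -10.1856045  254.16169395] [ 3.14002026 -0.00717272  0.04893287] 19.86891900621574 [0.98873494 0.52550804 0.3119727 ]Traceback (most recent call last):
  File "<stdin>", line 4, in <module>
IndexError: list index out of range
```

Emit:
{"name": "step_arm", "arguments": {"deltas": [[-4,25,0,0,0,0],[-10,60,0,0,0,0],[-16,100,0,0,0,0],[-23,140,0,0,0,0],[-29,178,0,0,0,0]]}}

```text
time: 5.47
tool_pos: [510.3, -190.6, 247.6]
tcp_rot: [-3.14, 0.003, 0.049]
contact_force: [1.2, -0.9, -1.9]
grip_width: 19.7
```

Emit:
{"name": "step_arm", "arguments": {"deltas": [[-6,39,0,0,0,0],[-12,78,0,0,0,0],[-19,117,0,0,0,0],[-25,152,0,0,0,-0.03],[-28,172,0,0,0,-0.03]]}}

```text
time: 5.88
tool_pos: [490.2, -365.8, 247.0]
tcp_rot: [-3.14, 0.003, 0.077]
contact_force: [-0.0, 0.2, -1.9]
grip_width: 19.9
```

Run:
```python
from h import *
o=bot.get_obs();print(o['time'],o['tool_pos'],o['tcp_rot'],o['grip_width'],o['contact_force'])
w=bot.capture('wrist');save(w,'w2.png')
for X in [(403,-300),(583,-300),(403,-440),(583,-440)]: 
  pass
c,s=np.cos(.075),np.sin(.075)
im=cv2.imread('pics/w2.png')
P=[proj(w,(493+c*x-s*y,-363+s*x+c*y,73)) for x,y in [(90,70),(90,-70),(-90,-70),(-90,70)]]
cv2.polylines(im,[np.int32(P)],True,(0,0,255),1)
cv2.imwrite('pics/w2z.png',im)
```

```text
5.8833 [ 490.21558621 -365.77010063  246.965607  ] [-3.13990010e+00  2.96246369e-03  7.74520459e-02] 19.926323134266994 [-0.03181099  0.17090066 -1.85513991]
```

View pics/w2z.png

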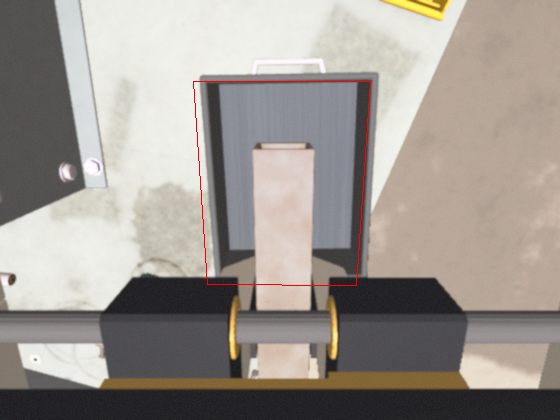

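Emit:
{"name": "step_arm", "arguments": {"deltas": [[1,1,38,0,0,0],[3,3,78,0,0,0],[4,4,118,0,0,0],[4,4,150,0,0,0],[4,4,165,0,0,0]]}}

```text
time: 6.35
tool_pos: [493.4, -363.1, 77.7]
tcp_rot: [-3.133, 0.007, 0.079]
contact_force: [-0.0, -0.2, -1.3]
grip_width: 20.0
```

Emit:
{"name": "step_arm", "arguments": {"deltas": [[0,0,15,0,0,0],[0,0,30,0,0,0],[0,0,40,0,0,0],[0,0,40,0,0,0],[0,0,40,0,0,0]]}}

```text
time: 6.77
tool_pos: [495.8, -365.4, 43.7]
tcp_rot: [-3.14, 0.002, 0.079]
contact_force: [-0.0, 0.0, -1.2]
grip_width: 19.9
```

Emit:
{"name": "step_arm", "arguments": {"deltas": [[0,0,0,0,0,0],[0,0,0,0,0,0],[0,0,0,0,0,0],[0,0,0,0,0,0],[0,0,0,0,0,0]], "fingers": 40}}

```text
time: 7.18
tool_pos: [496.6, -366.3, 45.4]
tcp_rot: [3.141, -0.001, 0.079]
contact_force: [-0.2, -0.1, -0.0]
grip_width: 39.5
```

Emit:
{"name": "step_arm", "arguments": {"deltas": [[0,0,-20,0,0,0],[0,0,-55,0,0,0],[0,0,-95,0,0,0],[0,0,-135,0,0,0],[0,0,-175,0,0,0]]}}

```text
time: 7.6
tool_pos: [496.1, -365.8, 221.9]
tcp_rot: [3.141, -0.0, 0.079]
contact_force: [0.8, -0.3, 0.5]
grip_width: 40.0
```

Run:
```python
from h import *
o=bot.get_obs();print(o['time'],o['tool_pos'],o['tcp_rot'],o['grip_width'],o['contact_force'])
w=bot.capture('wrist');save(w,'w3.png')
print([(np.round(b['rect']).tolist(),round(b['p'],2)) for b in bot.boxes_of('tube_offcut',w)[:3]],[np.round(b['rect']).tolist() for b in bot.boxes_of('scrap_box',w)])
```

```text
7.6 [ 496.0587689  -365.81852005  221.85965915] [ 3.14141899e+00 -6.57865565e-05  7.87918897e-02] 40.00743247409856 [ 0.81406039 -0.3198455   0.52164288]
[([284.0, 182.0, 22.0, 139.0], 0.97)] [[289.0, 181.0, 192.0, 245.0]]
```

Emit:
{"name": "step_arm", "arguments": {"deltas": [[4,-25,-10,0,0,0.02],[10,-57,-22,0,0,0.04],[17,-95,-34,0,0,0.06],[24,-133,-44,0,0,0.079],[31,-171,-54,0,0,0.079]]}}

```text
time: 8.17
tool_pos: [513.1, -191.4, 272.8]
tcp_rot: [-3.141, 0.002, -0.002]
contact_force: [0.7, 0.4, -0.2]
grip_width: 40.0
```

Emit:
{"name": "step_arm", "arguments": {"deltas": [[4,-38,-11,0,0,0],[8,-76,-22,0,0,0],[12,-114,-33,0,0,0],[15,-150,-44,0,0,0],[17,-173,-54,0,0,0]]}}

```text
time: 8.58
tool_pos: [530.3, -16.8, 327.2]
tcp_rot: [-3.14, 0.002, 0.002]
contact_force: [1.2, -0.6, 1.5]
grip_width: 40.1
```

Emit:
{"name": "step_arm", "arguments": {"deltas": [[0,0,0,0,0,0],[0,0,0,0,0,0],[0,0,0,0,0,0],[0,0,0,0,0,0]], "fingers": 91}}

```text
time: 8.92
tool_pos: [530.5, -21.2, 326.5]
tcp_rot: [3.141, 0.002, -0.002]
contact_force: [0.1, -0.3, -0.3]
grip_width: 61.7
```

Run:
```python
from h import *
o=bot.get_obs();print(o['time'],o['tool_pos'],o['tcp_rot'],o['grip_width'],o['joint_positions'])
p=bot.capture('wrist');save(p,'w4.png')
np.savez('w4.npz',**{k:p[k] for k in ['fx','fy','cx','cy','R','t']})
cv2.imwrite('pics/w4z.png',cv2.resize(cv2.imread('pics/w4.png')[0:300,100:500],(800,600),interpolation=cv2.INTER_CUBIC))
```

```text
8.9167 [530.45290602 -21.22192308 326.48103967] [ 3.14148812e+00  2.20100491e-03 -1.55080411e-03] 61.699801165560196 [-1.84119769e-01  3.07686082e-01  1.36740518e+00 -5.05032140e-04
  1.46864685e+00  1.38827928e+00]
```

View pics/w4z.png

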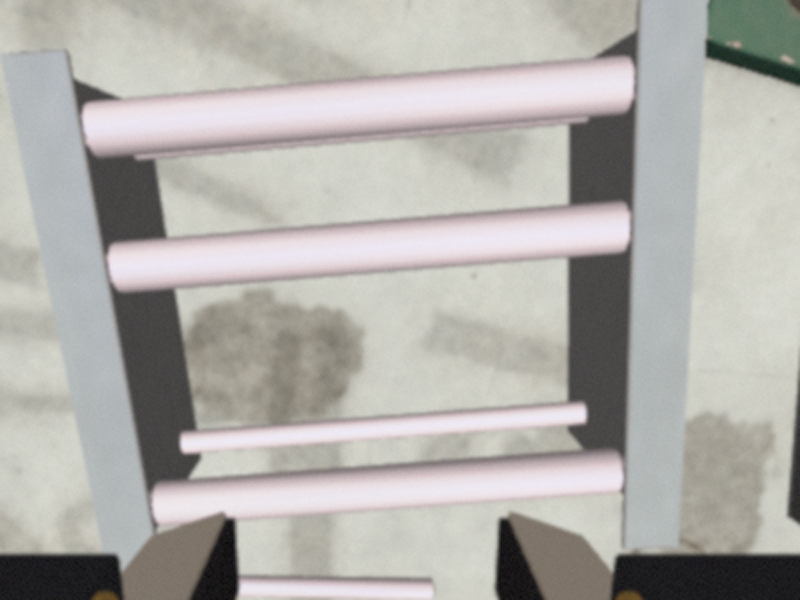

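```bash
cat > fit2.py <<'E'
from h import *
from fit import tw
from scipy.optimize import least_squares
p=dict(np.load('w4.npz'))
px=lambda a:np.array([a[0]/2+100,a[1]/2])
C=[((108,102,170),(68,50)),((-108,-102,170),(625,547)),((-108,-122,170),(680,545))]
E=[((-75,102,170),(150,515)),((100,-102,170),(638,15)),((-80,-102,170),(625,470)),((20,102,170),(112,266))]
Rl=[(84,(85,128),(632,83)),(28,(110,266),(628,226)),(-84,(155,503),(621,470))]
def res(q,dbg=0):
    r=[]
    for X,m in C[:2]: r+=list(proj(p,tw(q,X))-px(m))
    for i,(X,m) in enumerate(E):
        w=ray(p,*px(m),170); c,s=np.cos(q[2]),np.sin(q[2]); d=w[:2]-q[:2]; yl=-s*d[0]+c*d[1]; r.append(yl-X[1])
    for x,a,b in Rl:
        r+=list(proj(p,tw(q,(x,q[3],134)))-px(a))+list(proj(p,tw(q,(x,-q[3],134)))-px(b))
    return np.array(r)
r=least_squares(res,[559,-26,.07,110]);print(r.x);print(np.round(r.fun,1).tolist());print('station',tw(r.x,(-28,0,134)))
E
python3 fit2.py|tail -3
```

```text
[ 5.62406085e+02 -2.29385817e+01  7.69600525e-02  1.12550982e+02]
[-1.0, -1.7, -0.6, 1.5, 0.7, 0.5, 0.5, -2.3, 0.9, 1.1, 0.2, 0.0, 0.8, 0.8, 0.3, -0.4, -0.5, 0.0, 0.5, -0.8]
station [534.48896427 -25.09133666 134.        ]
```

Emit:
{"name": "step_arm", "arguments": {"deltas": [[1,-25,4,0,0,0],[3,-65,12,0,0,0],[5,-105,20,0,0,0],[7,-145,28,0,0,0],[8,-185,36,0,0,0]], "fingers": 91}}

```text
time: 9.38
tool_pos: [539.0, 165.2, 290.8]
tcp_rot: [3.141, 0.001, -0.003]
contact_force: [0.5, -0.1, 0.5]
grip_width: 90.7
```

Emit:
{"name": "step_arm", "arguments": {"deltas": [[-2,-40,6,0,0,-0.04],[-10,-80,15,0,0,-0.1],[-20,-118,20,0,0,-0.15],[-30,-155,20,0,0,-0.15],[-40,-185,20,0,0,-0.15]]}}

```text
time: 9.8
tool_pos: [498.4, 351.2, 270.3]
tcp_rot: [3.141, 0.002, 0.149]
contact_force: [0.7, 0.7, 0.7]
grip_width: 91.1
```

Emit:
{"name": "step_arm", "arguments": {"deltas": [[0,0,0,0,0,0],[0,0,0,0,0,0],[0,0,0,0,0,0]]}}

```text
time: 10.05
tool_pos: [499.4, 348.7, 271.1]
tcp_rot: [3.141, 0.001, 0.149]
contact_force: [-0.5, -0.7, -0.4]
grip_width: 90.7
```

Run:
```python
from h import *
o=bot.get_obs();print(o['time'],o['tool_pos'],o['tcp_rot'],o['grip_width'],o['joint_positions'])
p=bot.capture('wrist');save(p,'w5.png')
np.savez('w5.npz',**{k:p[k] for k in ['fx','fy','cx','cy','R','t']})
cv2.imwrite('pics/w5z.png',cv2.resize(cv2.imread('pics/w5.png'),(800,600),interpolation=cv2.INTER_CUBIC))
```

```text
10.05 [499.41820276 348.69779431 271.09660425] [3.14060140e+00 7.65229582e-04 1.48808527e-01] 90.67860353921138 [ 4.84092928e-01  4.87589816e-01  1.24197938e+00 -6.92865156e-04
  1.41307228e+00  1.90618954e+00]
```

View pics/w5z.png

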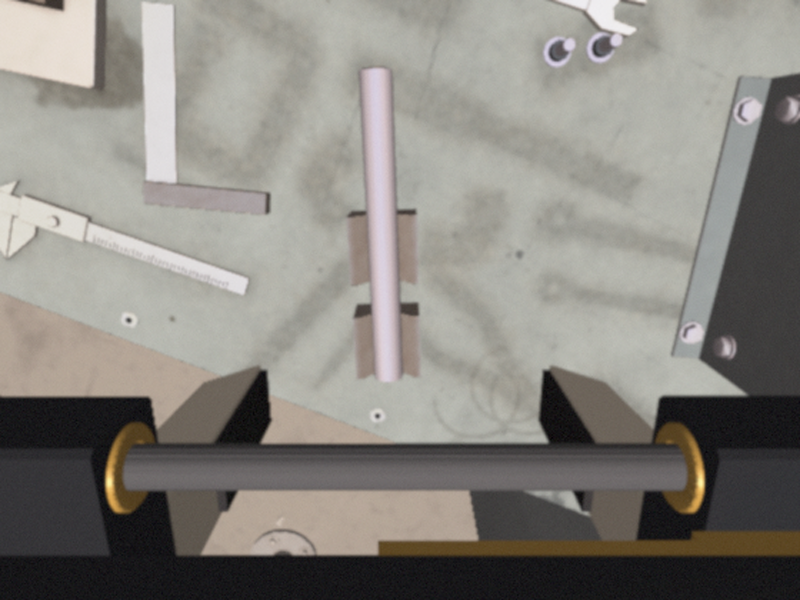

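Run:
```python
from h import *
p=dict(np.load('w5.npz'));S=800/560
f=lambda a,z:ray(p,a[0]/S,a[1]/S,z)[:2]
for z in (32,43):
  a=f((390,381),z);b=f((376,68),z);d=b-a;print(z,a,b,np.hypot(*d),np.arctan2(d[1],d[0]),(a+b)/2)
a=f((390,381),43);b=f((376,68),43);u=(b-a)/np.hypot(*(b-a));m=(a+b)/2
for q in [(382,210),(382,286),(388,304),(388,378)]: print(q,(f(q,36)-m)@u)
g=m+38*u;yaw=np.arctan2(u[1],u[0]);print('grasp',g,yaw)
o=bot.get_obs();T=Ro.from_euler('xyz',o['tcp_rot']).as_matrix();print(T.T@(np.r_[g,24]-o['tool_pos']))
```

```text
32 [399.97734855 346.62049452] [621.53789002 387.04706923] 225.21851940458635 0.18047749766730084 [510.75761928 366.83378188]
43 [405.23708212 347.08167951] [620.24714565 386.31303513] 218.5598926685481 0.18047749766730073 [512.74211389 366.69735732]
(382, 210) 18.919887294830303
(382, 286) -36.16209869117699
(388, 304) -50.08955802724804
(388, 378) -110.02642919988007
grasp [550.12492148 373.51833209] 0.18047749766730073
[ 53.8183892  -17.65943536 247.2402119 ]
```

Emit:
{"name": "step_arm", "arguments": {"deltas": [[14,-4,30,0,0,-0.01],[28,-9,62,0,0,-0.02],[42,-14,98,0,0,-0.031],[53,-17.7,136,0,0,-0.031],[53,-17.7,170,0,0,-0.031]]}}

```text
time: 10.52
tool_pos: [551.1, 373.6, 99.5]
tcp_rot: [3.142, -0.001, 0.178]
contact_force: [-0.4, -0.1, -1.0]
grip_width: 91.3
```

Emit:
{"name": "step_arm", "arguments": {"deltas": [[0,0,20,0,0,0],[0,0,40,0,0,0],[0,0,55,0,0,0],[0,0,59,0,0,0],[0,0,59,0,0,0]]}}

```text
time: 10.93
tool_pos: [548.8, 373.4, 41.4]
tcp_rot: [3.141, 0.003, 0.179]
contact_force: [0.6, 1.0, 1.1]
grip_width: 91.1
```

Run:
```python
from h import *
o=bot.get_obs();print(o['time'],o['tool_pos'],o['tcp_rot'],o['grip_width'],o['contact_force'])
p=bot.capture('wrist');save(p,'w6.png')
```

```text
10.9333 [548.82940893 373.36276875  41.42704683] [3.14054447e+00 2.56104381e-03 1.78641533e-01] 91.07857792785337 [0.57978333 1.03775016 1.0648537 ]
```

View pics/w6.png

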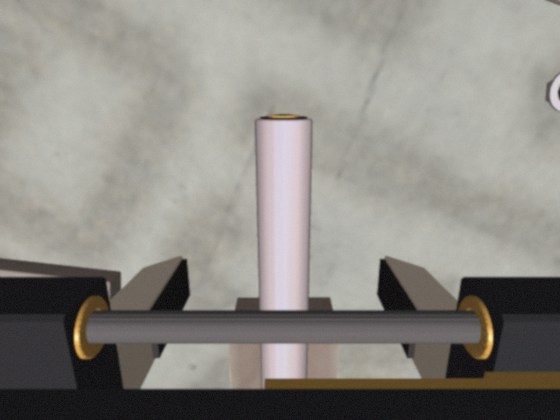

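Emit:
{"name": "step_arm", "arguments": {"deltas": [[0,0,0,0,0,0],[0,0,0,0,0,0],[0,0,0,0,0,0],[0,0,0,0,0,0],[0,0,0,0,0,0]], "fingers": 10}}

```text
time: 11.4
tool_pos: [548.8, 375.4, 43.3]
tcp_rot: [-3.141, -0.001, 0.181]
contact_force: [0.1, 0.5, -0.0]
grip_width: 62.1
```

Emit:
{"name": "step_arm", "arguments": {"deltas": [[0,0,0,0,0,0],[0,0,0,0,0,0],[0,0,0,0,0,0],[0,0,0,0,0,0],[0,0,0,0,0,0]]}}

```text
time: 11.82
tool_pos: [548.6, 375.2, 42.6]
tcp_rot: [3.141, 0.0, 0.181]
contact_force: [0.3, 1.1, -0.4]
grip_width: 29.2
```

Emit:
{"name": "step_arm", "arguments": {"deltas": [[0,0,0,0,0,0],[0,0,0,0,0,0],[0,0,0,0,0,0],[0,0,0,0,0,0],[0,0,0,0,0,0]]}}

```text
time: 12.23
tool_pos: [549.1, 374.8, 43.0]
tcp_rot: [3.141, -0.001, 0.181]
contact_force: [1.8, -3.8, 3.9]
grip_width: 21.4
```

Run:
```python
from h import *
o=bot.get_obs();print(o['time'],o['tool_pos'],o['tcp_rot'],o['grip_width'],o['contact_force'])
p=bot.capture('wrist');save(p,'w7.png')
np.savez('w7.npz',**{k:p[k] for k in ['fx','fy','cx','cy','R','t']})
T=Ro.from_euler('xyz',o['tcp_rot']).as_matrix()
im=cv2.imread('pics/w7.png');g=cv2.cvtColor(im,6)
print(g[95:135,284].tolist(), im[110:124,284].tolist())
for v in (114,116,118,120): print(v,T.T@(ray(p,284,v,43)-o['tool_pos']))
for v in (150,250): print(v,np.argsort(-np.abs(np.diff(g[v].astype(int))))[:6])
```

```text
12.2333 [549.11200042 374.79954902  43.04264732] [ 3.14094657e+00 -7.11808939e-04  1.80717571e-01] 21.367033599136498 [ 1.81068106 -3.8180593   3.90635681]
[184, 184, 181, 186, 181, 181, 176, 176, 178, 178, 179, 179, 181, 182, 179, 182, 181, 180, 181, 169, 152, 165, 163, 119, 113, 175, 218, 229, 232, 231, 231, 232, 231, 231, 232, 231, 231, 232, 232, 231] [[170, 182, 185], [169, 181, 186], [168, 180, 184], [169, 181, 184], [158, 169, 174], [125, 150, 166], [90, 160, 204], [83, 157, 204], [73, 115, 145], [107, 109, 122], [178, 171, 183], [222, 215, 223], [234, 225, 234], [238, 229, 237]]
114 [74.9599956  -1.27583628  0.09518026]
116 [74.27852257 -1.27590589  0.09469513]
118 [73.59489922 -1.27597572  0.09420848]
120 [72.90911534 -1.27604577  0.09372029]
150 [251 307 252 304 305 254]
250 [256 308 307 305 255 304]
```

```bash
cat > plan.py <<'E'
from h import *
from scipy.spatial.transform import Slerp
ST=np.array([534.5,-25.1]);YAW=.077;OFF=np.array([-37,0,11.])
def pose(y,z,th,x=0.,off=OFF):
    """TCP pose for the roller middle at stand-frame (station x + x, y, z), tilt th deg, +y end high"""
    R=Ro.from_euler('xyz',[np.pi,0,YAW+np.pi/2])*Ro.from_rotvec([0,np.radians(th),0])
    c,s=np.cos(YAW),np.sin(YAW)
    m=np.array([ST[0]+c*x-s*y,ST[1]+s*x+c*y,z]); return m-R.apply(off),R
def rows(a,b,n,ease=True):
    """n rows from a to b, in calls of 5"""
    sl=Slerp([0,1],Ro.concatenate([a[1],b[1]])); f=np.linspace(0,1,n+1)
    P=[(a[0]+(b[0]-a[0])*t,sl(t)) for t in f]
    for k in range(0,n,5):
        o=P[k]; print([np.r_[np.round(o[1].inv().apply(q[0]-o[0]),1),np.round((o[1].inv()*q[1]).as_rotvec(),3)].tolist() for q in P[k+1:k+6]])
def obs():
    o=bot.get_obs();return o['tool_pos'],Ro.from_euler('xyz',o['tcp_rot'])
E
python3 - <<'E'
from plan import *
a=obs(); b=(a[0]+[0,0,217],Ro.from_euler('xyz',[np.pi,0,.18])); c=pose(5,250,0)
print(c[0],c[1].as_euler('xyz')); rows(b,c,15)
d=pose(5,250,25);print(d[0]);rows(c,d,5)
E
```

```text
[531.26919478  16.77555251 261.        ] [3.14159265 0.         1.64779633]
[[-5.4, 23.3, -0.1, -0.0, 0.0, -0.098], [-10.9, 46.5, -0.1, 0.0, 0.0, -0.196], [-16.3, 69.8, -0.2, -0.0, 0.0, -0.294], [-21.8, 93.1, -0.3, -0.0, 0.0, -0.391], [-27.2, 116.4, -0.3, 0.0, 0.0, -0.489]]
[[-15.7, 18.0, -0.1, -0.0, 0.0, -0.098], [-31.5, 36.0, -0.1, -0.0, 0.0, -0.196], [-47.2, 53.9, -0.2, -0.0, 0.0, -0.294], [-63.0, 71.9, -0.3, -0.0, 0.0, -0.391], [-78.7, 89.9, -0.3, -0.0, 0.0, -0.489]]
[[-22.3, 8.5, -0.1, -0.0, 0.0, -0.098], [-44.7, 16.9, -0.1, 0.0, 0.0, -0.196], [-67.0, 25.4, -0.2, 0.0, 0.0, -0.294], [-89.4, 33.9, -0.3, 0.0, 0.0, -0.391], [-111.7, 42.4, -0.3, 0.0, 0.0, -0.489]]
[531.89346426   8.684186   275.60626134]
[[-1.6, 0.0, -2.9, 0.0, 0.087, -0.0], [-3.2, 0.0, -5.8, 0.0, 0.175, 0.0], [-4.9, -0.0, -8.8, -0.0, 0.262, 0.0], [-6.5, -0.0, -11.7, 0.0, 0.349, -0.0], [-8.1, -0.0, -14.6, 0.0, 0.436, 0.0]]
```

Emit:
{"name": "step_arm", "arguments": {"deltas": [[0,0,-4,0,0,0],[0,0,-15,0,0,0],[0,0,-40,0,0,0],[0,0,-70,0,0,0],[0,0,-105,0,0,0]]}}

```text
time: 12.7
tool_pos: [547.3, 375.5, 147.6]
tcp_rot: [3.141, 0.004, 0.181]
contact_force: [1.1, 0.7, -1.0]
grip_width: 21.1
```

Emit:
{"name": "step_arm", "arguments": {"deltas": [[0,0,-35,0,0,0],[0,0,-68,0,0,0],[0,0,-95,0,0,0],[0,0,-112,0,0,0],[0,0,-112,0,0,0]]}}

```text
time: 13.12
tool_pos: [549.5, 376.7, 265.4]
tcp_rot: [-3.138, -0.008, 0.181]
contact_force: [-0.2, -0.3, -0.6]
grip_width: 21.0
```

Emit:
{"name": "step_arm", "arguments": {"deltas": [[-5.4,23.3,-0.1,0,0,-0.098],[-10.9,46.5,-0.1,0,0,-0.196],[-16.3,69.8,-0.2,0,0,-0.294],[-21.8,93.1,-0.3,0,0,-0.391],[-27.2,116.4,-0.3,0,0,-0.489]]}}

```text
time: 13.53
tool_pos: [541.7, 255.2, 258.4]
tcp_rot: [-3.14, 0.002, 0.675]
contact_force: [0.2, -0.8, -0.4]
grip_width: 21.5
```

Emit:
{"name": "step_arm", "arguments": {"deltas": [[-15.7,18.0,-0.1,0,0,-0.098],[-31.5,36.0,-0.1,0,0,-0.196],[-47.2,53.9,-0.2,0,0,-0.294],[-63.0,71.9,-0.3,0,0,-0.391],[-78.7,89.9,-0.3,0,0,-0.489]]}}

```text
time: 13.95
tool_pos: [535.9, 135.9, 258.9]
tcp_rot: [-3.139, 0.001, 1.164]
contact_force: [-0.1, -0.1, 0.1]
grip_width: 20.8
```

Emit:
{"name": "step_arm", "arguments": {"deltas": [[-22.3,8.5,-0.1,0,0,-0.098],[-44.7,16.9,-0.1,0,0,-0.196],[-67.0,25.4,-0.2,0,0,-0.294],[-89.4,33.9,-0.3,0,0,-0.391],[-111.7,42.4,-0.3,0,0,-0.489]]}}

```text
time: 14.37
tool_pos: [530.1, 16.7, 259.3]
tcp_rot: [-3.139, -0.001, 1.653]
contact_force: [-0.2, -0.6, -1.0]
grip_width: 20.9
```

Emit:
{"name": "step_arm", "arguments": {"deltas": [[0,0,0,0,0,0],[0,0,0,0,0,0],[0,0,0,0,0,0]]}}

```text
time: 14.62
tool_pos: [530.7, 17.9, 259.8]
tcp_rot: [-3.14, -0.001, 1.646]
contact_force: [0.6, -0.2, -1.6]
grip_width: 21.3
```

Run:
```python
from plan import *
o=bot.get_obs();print(o['time'],o['tool_pos'],o['tcp_rot'],o['grip_width'],o['joint_positions'])
p=bot.capture('wrist');save(p,'w8.png')
q=bot.capture('side');save(q,'s8.png')
T=Ro.from_euler('xyz',o['tcp_rot']);
im=cv2.imread('pics/w8.png');si=cv2.imread('pics/s8.png')
pt=lambda x,y,z:o['tool_pos']+T.apply([x,y,z])
for P,I in ((p,im),(q,si)):
  for e in (-147,73):
    a=proj(P,pt(e,0,11));cv2.circle(I,tuple(np.int32(a)),2,(0,0,255),1);print(a)
c,s=np.cos(YAW),np.sin(YAW)
for x in (-84+28,0,56,112):
  for y in (-102,102):
    for z in (134,170):
      a=proj(p,(ST[0]+c*x-s*y,ST[1]+s*x+c*y,z));cv2.circle(im,tuple(np.int32(a)),2,(0,255,0) if z==170 else (255,0,0),-1)
out=np.zeros((420,800,3),np.uint8);out[:,:560]=im;out[:300,560:]=cv2.resize(si[130:280,200:320],(240,300));cv2.imwrite('pics/c8.png',out)
```

```text
14.6167 [530.67133225  17.90502356 259.78954368] [-3.14021098e+00 -1.06206497e-03  1.64601378e+00] 21.3354118957292 [-1.11099743e-01  3.47502463e-01  1.49302734e+00  8.16940865e-04
  1.30261744e+00 -1.86535010e-01]
[285.9340899  525.41601197]
[286.78473079 125.58000314]
[286.18212059 150.84905889]
[263.19413767 173.30797106]
```

View pics/c8.png

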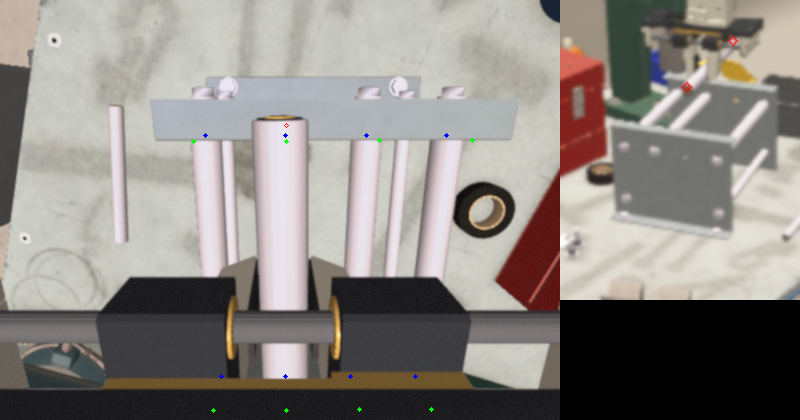

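Run:
```python
from plan import *
for i in range(3):
  o=bot.get_obs();p=bot.capture('wrist');save(p,'w9.png')
  T=Ro.from_euler('xyz',o['tcp_rot']);R=np.array(p['R']);cam=-R.T@p['t']
  print(np.round(o['tool_pos'],1),np.round(o['tcp_rot'],4),'cam in tool',np.round(T.inv().apply(cam-o['tool_pos']),1),np.round(Ro.from_matrix(R@T.as_matrix()).as_rotvec(),3))
g=cv2.cvtColor(cv2.imread('pics/w9.png'),6).astype(int)
print(g[112:126,286].tolist());print('lip',[int(np.median(g[r,165:185])) for r in range(130,146)],[int(np.median(g[r,480:500])) for r in range(130,146)])
n=np.array([-np.sin(YAW),np.cos(YAW)])
for v in (138,139,140): print(v,[(ray(p,u,v,170)[:2]-ST)@n for u in (240,330)])
zt=o['tool_pos'][2]
for v in (119,120): print(v,(ray(p,286,v,zt)[:2]-ST)@n,'rel TCP',(ray(p,286,v,zt)-o['tool_pos'])[:2]@n)
w=dict(np.load('w7.npz'));R=w['R'];cam=-R.T@w['t'];print('w7 cam',cam)
```

```text
[530.9  18.3 260.1] [-3.1408e+00 -6.0000e-04  1.6479e+00] cam in tool [  82.3   -1.4 -133.1] [ 0.238  0.237 -1.559]
[530.9  18.3 260.3] [-3.1411e+00 -4.0000e-04  1.6484e+00] cam in tool [  82.3   -1.5 -133.1] [ 0.238  0.237 -1.559]
[531.   18.2 260.4] [-3.1413e+00 -3.0000e-04  1.6486e+00] cam in tool [  82.3   -1.5 -133. ] [ 0.238  0.238 -1.559]
[176, 172, 153, 125, 133, 147, 119, 90, 138, 197, 224, 230, 230, 230]
lip [182, 181, 182, 182, 181, 182, 182, 179, 171, 158, 163, 185, 198, 202, 201, 201] [180, 181, 181, 181, 181, 180, 181, 179, 177, 167, 161, 178, 197, 202, 203, 203]
138 [np.float64(104.04498032932923), np.float64(104.0403174453197)]
139 [np.float64(103.45122316529189), np.float64(103.4465679981575)]
140 [np.float64(102.85650983503517), np.float64(102.85186241568563)]
119 119.4462131035539 rel TCP 75.96746283651466
120 119.10322723337305 rel TCP 75.6244769663338
w7 cam [626.9751338  390.77814838 176.12900403]
```

```bash
sed -i 's/OFF=np.array(\[-37,0,11.\])/OFF=np.array([-35.2,0,11.])/' plan.py
python3 - <<'E'
from plan import *
a=obs(); b=pose(8,245,25); c=pose(8,146,25); d=pose(-10,146,25); e=pose(-10,106,25)
print(b[0]);rows(a,b,5);print('desc');rows(b,c,5);print('shift');rows(c,d,3);print('down');rows(d,e,5)
E
```

```text
[531.78818262  10.04877664 269.84554847]
[[-1.6, 0.0, -1.9, -0.0, 0.087, 0.0], [-3.2, 0.1, -3.8, -0.0, 0.174, 0.0], [-4.8, 0.1, -5.6, -0.0, 0.262, 0.0], [-6.5, 0.1, -7.5, -0.0, 0.349, 0.001], [-8.1, 0.2, -9.4, -0.0, 0.436, 0.001]]
desc
[[-8.4, -0.0, 17.9, 0.0, 0.0, 0.0], [-16.7, -0.0, 35.9, 0.0, 0.0, 0.0], [-25.1, -0.0, 53.8, 0.0, 0.0, 0.0], [-33.5, -0.0, 71.8, 0.0, 0.0, 0.0], [-41.8, -0.0, 89.7, 0.0, 0.0, 0.0]]
shift
[[-5.4, -0.0, -2.5, 0.0, 0.0, 0.0], [-10.9, -0.0, -5.1, 0.0, 0.0, 0.0], [-16.3, -0.0, -7.6, 0.0, 0.0, 0.0]]
down
[[-3.4, -0.0, 7.3, 0.0, 0.0, 0.0], [-6.8, -0.0, 14.5, 0.0, 0.0, 0.0], [-10.1, -0.0, 21.8, 0.0, 0.0, 0.0], [-13.5, -0.0, 29.0, 0.0, 0.0, 0.0], [-16.9, -0.0, 36.3, 0.0, 0.0, 0.0]]
```

Emit:
{"name": "step_arm", "arguments": {"deltas": [[-1.6,0.0,-1.9,0,0.087,0],[-3.2,0.1,-3.8,0,0.174,0],[-4.8,0.1,-5.6,0,0.262,0],[-6.5,0.1,-7.5,0,0.349,0],[-8.1,0.2,-9.4,0,0.436,0]]}}

```text
time: 15.28
tool_pos: [532.2, 9.5, 270.7]
tcp_rot: [3.14, -0.44, 1.649]
contact_force: [0.1, 0.0, -0.9]
grip_width: 21.2
```

Emit:
{"name": "step_arm", "arguments": {"deltas": [[0,0,0,0,0,0],[0,0,0,0,0,0],[0,0,0,0,0,0],[0,0,0,0,0,0]]}}

```text
time: 15.62
tool_pos: [531.8, 10.1, 270.3]
tcp_rot: [3.141, -0.434, 1.649]
contact_force: [0.1, -0.3, -2.5]
grip_width: 21.3
```

Run:
```python
from plan import *
o=bot.get_obs();print(o['time'],o['tool_pos'],o['tcp_rot'],o['grip_width'],o['contact_force'],o['joint_positions'])
a=obs();b=pose(8,245,25);print('err',a[0]-b[0],np.degrees((b[1].inv()*a[1]).as_rotvec()))
p=bot.capture('wrist');save(p,'w10.png')
g=cv2.cvtColor(cv2.imread('pics/w10.png'),6).astype(int);print(g[112:126,286].tolist())
for e in (-110,110): print('end',(a[0]+a[1].apply(OFF+[e,0,0])))
```

```text
15.6167 [531.83209414  10.05470341 270.25672025] [ 3.14114116 -0.43405582  1.64939833] 21.333905678397777 [ 0.05291182 -0.29307221 -2.46406665] [-0.34406983  0.40014128  1.46022094  0.39568456  1.47653312 -0.49937327]
err [0.04391151 0.00592677 0.41117178] [ 0.01282767 -0.13041471 -0.08326176]
[198, 195, 184, 147, 133, 151, 126, 97, 150, 204, 222, 225, 223, 224]
end [ 541.81779451 -116.66160274  199.21234296]
end [526.14507465  82.32098206 291.73421497]
```

Emit:
{"name": "step_arm", "arguments": {"deltas": [[-4.2,0,9,0,0,0],[-15,0,32,0,0,0],[-25.1,0,53.8,0,0,0],[-35,0,75,0,0,0],[-41.8,0,89.7,0,0,0]]}}

```text
time: 16.08
tool_pos: [530.8, 9.9, 168.5]
tcp_rot: [-3.139, -0.436, 1.648]
contact_force: [-0.4, 0.5, -0.6]
grip_width: 20.7
```

Emit:
{"name": "step_arm", "arguments": {"deltas": [[0,0,0,0,0,0],[0,0,0,0,0,0]]}}

```text
time: 16.25
tool_pos: [531.5, 9.7, 170.5]
tcp_rot: [-3.14, -0.436, 1.648]
contact_force: [0.9, 0.2, -1.0]
grip_width: 21.4
```

Run:
```python
from plan import *
o=bot.get_obs();print(o['time'],o['contact_force'],o['grip_width'])
a=obs();b=pose(8,146,25);print('err',a[0]-b[0],np.degrees((b[1].inv()*a[1]).as_rotvec()))
p=bot.capture('wrist');save(p,'w11.png');q=bot.capture('side');save(q,'s11.png')
im=cv2.imread('pics/w11.png');si=cv2.imread('pics/s11.png')
g=cv2.cvtColor(im,6).astype(int);print(g[112:126,286].tolist())
out=np.zeros((420,800,3),np.uint8);out[:,:560]=im;out[:360,560:]=cv2.resize(si[140:275,220:310],(240,360),interpolation=cv2.INTER_CUBIC);cv2.imwrite('pics/c11.png',out)
```

```text
16.25 [ 0.87569523  0.24884805 -0.97626012] 21.393812276265752
err [-0.31670882 -0.34437469 -0.37241954] [0.11026508 0.00326505 0.00246444]
[182, 182, 169, 140, 137, 158, 130, 100, 155, 213, 230, 231, 230, 229]
```

View pics/c11.png

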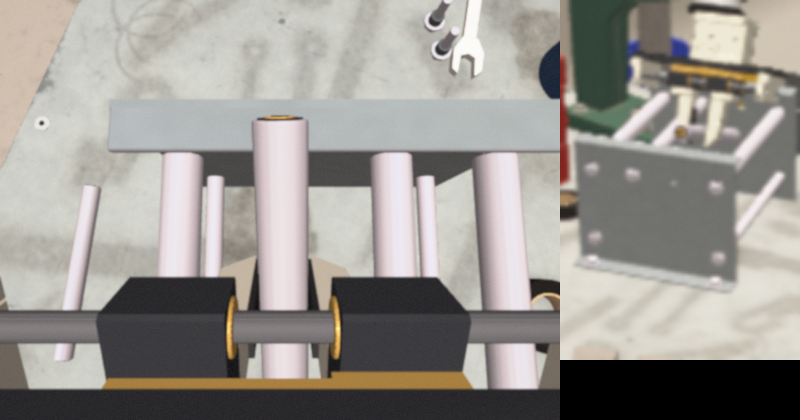

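Emit:
{"name": "step_arm", "arguments": {"deltas": [[-4,0,-1.9,0,0,0],[-8,0,-3.7,0,0,0],[-12,0,-5.6,0,0,0],[-16.3,0,-7.6,0,0,0],[-16.3,0,-7.6,0,0,0]]}}

```text
time: 16.77
tool_pos: [533.6, -10.0, 171.3]
tcp_rot: [3.141, -0.435, 1.647]
contact_force: [-0.4, -0.8, 0.1]
grip_width: 20.8
```

Run:
```python
from plan import *
o=bot.get_obs();print(o['time'],o['contact_force'],o['grip_width'])
a=obs();b=pose(-10,146,25);print('err',a[0]-b[0],np.degrees((b[1].inv()*a[1]).as_rotvec()))
p=bot.capture('wrist');save(p,'w12.png')
g=cv2.cvtColor(cv2.imread('pics/w12.png'),6).astype(int);print(g[112:126,286].tolist())
R=np.array(p['R'])
# lip edge row near roller at u=240 and 330
for u in (225,235,335,345): print(u,g[80:150:2,u].tolist())
n=np.array([-np.sin(YAW),np.cos(YAW)])
for v in range(90,150,6): print(v,(ray(p,235,v,170)[:2]-ST)@n)
```

```text
16.7667 [-0.40672328 -0.76328676  0.06572593] 20.75317013707782
err [ 0.45496183 -2.1432659   0.42913761] [-0.06792639 -0.06542902  0.04056957]
[72, 74, 72, 84, 130, 162, 134, 104, 162, 221, 234, 237, 235, 233]
225 [187, 190, 189, 190, 193, 190, 188, 189, 192, 191, 191, 191, 189, 179, 137, 90, 73, 74, 76, 75, 76, 76, 74, 76, 76, 75, 77, 74, 75, 74, 77, 76, 73, 74, 73]
235 [187, 188, 189, 192, 190, 191, 190, 189, 188, 191, 190, 192, 188, 177, 138, 89, 75, 74, 80, 78, 75, 78, 73, 76, 76, 75, 75, 73, 76, 73, 75, 75, 75, 73, 72]
335 [191, 191, 191, 191, 192, 194, 192, 191, 188, 191, 191, 188, 190, 179, 140, 90, 78, 79, 76, 75, 76, 78, 76, 78, 78, 74, 79, 75, 75, 78, 79, 78, 73, 76, 79]
345 [190, 191, 192, 190, 192, 189, 191, 189, 191, 191, 189, 193, 190, 178, 142, 88, 74, 73, 77, 74, 75, 75, 76, 79, 77, 74, 77, 79, 77, 78, 77, 77, 76, 76, 80]
90 111.21990360715397
96 108.35789402784948
102 105.50898538871343
108 102.673087940204
114 99.85011275069822
120 97.03997169719547
126 94.24257745614784
132 91.45784349441475
138 88.68568406034025
144 85.92601417495084
```

Emit:
{"name": "step_arm", "arguments": {"deltas": [[-3.4,0,7.3,0,0,0],[-6.8,0,14.5,0,0,0],[-10.1,0,21.8,0,0,0],[-13.5,0,29.0,0,0,0],[-16.9,0,36.3,0,0,0]]}}

```text
time: 17.23
tool_pos: [533.0, -8.6, 129.8]
tcp_rot: [-3.141, -0.436, 1.648]
contact_force: [1.2, 0.4, -1.3]
grip_width: 21.1
```

Emit:
{"name": "step_arm", "arguments": {"deltas": [[0,0,0,0,0,0],[0,0,0,0,0,0],[0,0,0,0,0,0]]}}

```text
time: 17.48
tool_pos: [533.5, -8.8, 131.1]
tcp_rot: [3.141, -0.436, 1.648]
contact_force: [-0.6, -0.4, -1.3]
grip_width: 21.3
```

Run:
```python
from plan import *
o=bot.get_obs();print(o['time'],o['contact_force'],o['grip_width'])
a=obs();b=pose(-10,106,25);print('err',a[0]-b[0],np.degrees((b[1].inv()*a[1]).as_rotvec()))
p=bot.capture('wrist');save(p,'w13.png')
g=cv2.cvtColor(cv2.imread('pics/w13.png'),6).astype(int);print(g[100:126,286].tolist())
print('high end top z',a[0]+a[1].apply(OFF+[110,0,-11]))
rows(b,pose(0,134,0),10)
```

```text
17.4833 [-0.58144541 -0.40363868 -1.30625566] 21.277732593911225
err [ 0.28036317 -0.8985644   0.21164538] [-0.0095072  -0.02315737 -0.00595603]
[79, 77, 78, 74, 77, 77, 77, 77, 74, 78, 77, 78, 80, 78, 76, 88, 132, 166, 139, 107, 167, 224, 239, 239, 237, 237]
high end top z [528.22963045  58.80663499 162.64163691]
[[2.2, -0.0, -0.5, 0.0, -0.044, -0.0], [4.4, 0.0, -1.0, 0.0, -0.087, -0.0], [6.7, -0.0, -1.6, 0.0, -0.131, -0.0], [8.9, 0.0, -2.1, -0.0, -0.175, -0.0], [11.1, 0.0, -2.6, 0.0, -0.218, -0.0]]
[[2.1, 0.0, -1.0, 0.0, -0.044, -0.0], [4.1, 0.0, -2.0, 0.0, -0.087, 0.0], [6.2, 0.0, -3.0, 0.0, -0.131, 0.0], [8.2, 0.0, -4.0, -0.0, -0.175, 0.0], [10.3, 0.0, -5.0, 0.0, -0.218, 0.0]]
```

Emit:
{"name": "step_arm", "arguments": {"deltas": [[1.8,0,0.5,0,-0.044,0],[4.4,0,-0.5,0,-0.087,0],[6.7,0,-1.6,0,-0.131,0],[8.9,0,-2.1,0,-0.175,0],[11.1,0,-2.6,0,-0.218,0]]}}

```text
time: 17.95
tool_pos: [532.9, 0.2, 138.9]
tcp_rot: [3.14, -0.216, 1.648]
contact_force: [0.3, -0.5, -0.9]
grip_width: 21.0
```

Emit:
{"name": "step_arm", "arguments": {"deltas": [[2.1,0,-1.0,0,-0.044,0],[4.1,0,-2.0,0,-0.087,0],[6.2,0,-3.0,0,-0.131,0],[8.2,0,-4.0,0,-0.175,0],[10.3,0,-5.0,0,-0.218,0]]}}

```text
time: 18.37
tool_pos: [532.2, 9.2, 146.0]
tcp_rot: [3.14, 0.002, 1.648]
contact_force: [0.1, -1.0, -1.3]
grip_width: 21.2
```

Emit:
{"name": "step_arm", "arguments": {"deltas": [[0,0,0,0,0,0],[0,0,0,0,0,0],[0,0,0,0,0,0],[0,0,0,0,0,0]]}}

```text
time: 18.7
tool_pos: [532.0, 8.6, 145.1]
tcp_rot: [3.142, -0.001, 1.647]
contact_force: [0.8, -0.2, -1.3]
grip_width: 21.3
```

Run:
```python
from plan import *
o=bot.get_obs();print(o['time'],o['contact_force'],o['grip_width'],o['moment'])
a=obs();b=pose(0,134,0);print('err',a[0]-b[0],np.degrees((b[1].inv()*a[1]).as_rotvec()))
p=bot.capture('wrist');save(p,'w14.png');q=bot.capture('side');save(q,'s14.png');t=bot.capture('top');save(t,'t14.png')
im=cv2.imread('pics/w14.png');si=cv2.imread('pics/s14.png')
out=np.zeros((600,800,3),np.uint8);out[:300,:400]=cv2.resize(im,(400,300))
out[:300,400:]=cv2.resize(si[155:260,210:350],(400,300),interpolation=cv2.INTER_CUBIC)
ti=cv2.imread('pics/t14.png');out[300:,:400]=cv2.resize(ti[140:260,220:380],(400,300),interpolation=cv2.INTER_CUBIC)
out[300:,400:]=cv2.resize(im[60:260,150:416],(400,300),interpolation=cv2.INTER_CUBIC)
cv2.imwrite('pics/c14.png',out)
```

```text
18.7 [ 0.7808089  -0.23157068 -1.26478471] 21.339219905617394 [ 0.01643853 -0.09069256  0.00228933]
err [ 0.16115106 -1.3591708   0.14712743] [-0.00106695  0.04241612  0.04215384]
```

View pics/c14.png

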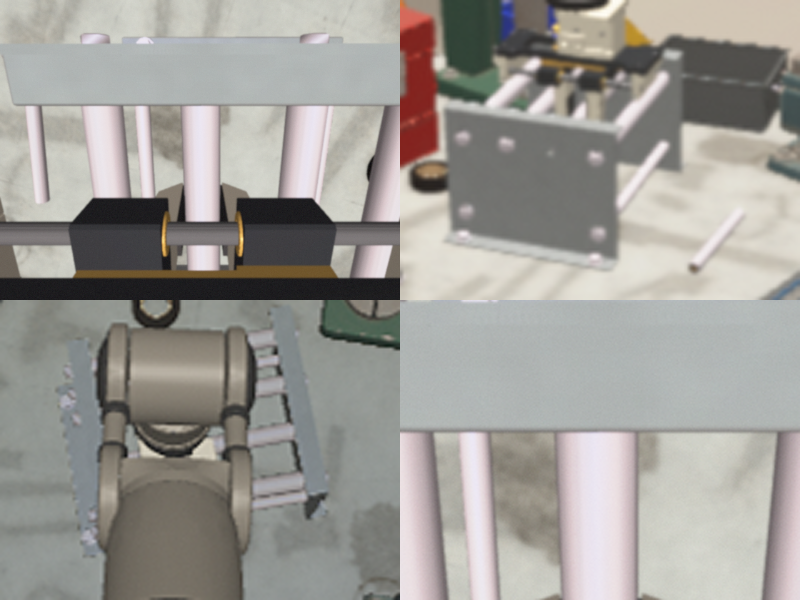

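Run:
```python
from plan import *
p=bot.capture('wrist');o=bot.get_obs();g=cv2.cvtColor(p['color'],7).astype(int)
n=np.array([-np.sin(YAW),np.cos(YAW)]);e=np.array([np.cos(YAW),np.sin(YAW)])
for u in (235,345):
  d=np.diff(g[135:160,u]);v=135+np.argmax(np.abs(d))+.5;print(u,v,g[140:152,u].tolist(),'lip y',(ray(p,u,v,170)[:2]-ST)@n)
print('end y',(ray(p,286,119.4,o['tool_pos'][2])[:2]-ST)@n,'tcp',(o['tool_pos'][:2]-ST)@n,(o['tool_pos'][:2]-ST)@e,o['tool_pos'],o['tcp_rot'])
for v in (160,185,215):
  r=g[v];d=np.abs(np.diff(r));k=[i for i in range(100,480) if d[i]>22 and d[i]==d[max(0,i-3):i+4].max()]
  print(v,[(i,round(float((ray(p,i+.5,v,134)[:2]-ST)@e),1)) for i in k])
im=p['color'][140:280,80:500];cv2.imwrite('pics/c15.png',cv2.cvtColor(cv2.resize(im,(800,266)),4))
```

```text
235 146.5 [177, 179, 178, 176, 174, 161, 146, 129, 134, 140, 141, 141] lip y 103.13601697385653
345 147.5 [180, 181, 182, 178, 174, 165, 151, 146, 175, 199, 208, 208] lip y 102.78586899651452
end y 109.61562041014616 tcp 33.82603131227234 0.01855735128397428 [531.91647097   8.62723108 145.05079428] [-3.14139735e+00 -2.30359726e-04  1.64697427e+00]
160 [(172, -45.2), (189, -38.4), (399, 44.7)]
185 [(175, -44.9), (191, -38.4), (209, -31.1), (308, 8.9), (397, 44.9)]
215 [(177, -45.2), (211, -31.1), (308, 9.1), (394, 44.8)]
```

Run:
```python
from plan import *
p=bot.capture('wrist');e=np.array([np.cos(YAW),np.sin(YAW)])
G=p['color'].astype(int).sum(2)/3
for a,b in((152,160),(165,175),(185,195),(205,215)):
  r=G[a:b].mean(0);v=(a+b-1)/2
  print(v,'L',r[248:264].round().astype(int).tolist(),'R',r[298:316].round().astype(int).tolist())
  X=lambda u,z=134:round(float((ray(p,u,v,z)[:2]-ST)@e),1)
  print([ (u,X(u)) for u in (252,255,258,304,307,309,312)])
```

```text
155.5 L [155, 157, 158, 157, 147, 134, 143, 158, 168, 175, 182, 191, 197, 204, 208, 212] R [213, 208, 204, 198, 194, 188, 182, 169, 151, 135, 138, 150, 156, 156, 155, 155, 154, 153]
[(252, -13.6), (255, -12.5), (258, -11.3), (304, 6.9), (307, 8.1), (309, 8.9), (312, 10.0)]
169.5 L [132, 133, 134, 135, 133, 127, 131, 148, 163, 172, 179, 186, 194, 201, 207, 211] R [213, 209, 203, 198, 193, 188, 181, 169, 149, 135, 140, 153, 157, 155, 154, 154, 154, 156]
[(252, -13.8), (255, -12.6), (258, -11.4), (304, 7.0), (307, 8.2), (309, 9.0), (312, 10.2)]
189.5 L [141, 139, 139, 142, 142, 140, 134, 136, 152, 165, 174, 182, 190, 197, 204, 209] R [213, 208, 203, 198, 194, 187, 181, 168, 149, 137, 155, 180, 188, 190, 192, 193, 194, 194]
[(252, -14.0), (255, -12.8), (258, -11.6), (304, 7.1), (307, 8.3), (309, 9.1), (312, 10.3)]
209.5 L [132, 132, 132, 131, 132, 133, 129, 128, 138, 157, 168, 176, 185, 193, 200, 206] R [212, 207, 202, 197, 192, 186, 179, 167, 147, 138, 163, 193, 200, 200, 200, 201, 202, 202]
[(252, -14.2), (255, -13.0), (258, -11.8), (304, 7.2), (307, 8.5), (309, 9.3), (312, 10.5)]
```

Emit:
{"name": "step_arm", "arguments": {"deltas": [[0.7,1.1,0,0,0,0],[1.3,2.2,0,0,0,0],[1.3,2.2,0,0,0,0],[1.3,2.2,0,0,0,0],[1.3,2.2,0,0,0,0]]}}

```text
time: 19.37
tool_pos: [534.0, 10.6, 145.1]
tcp_rot: [-3.142, 0.0, 1.648]
contact_force: [0.6, -0.2, -1.0]
grip_width: 20.7
```

Emit:
{"name": "step_arm", "arguments": {"deltas": [[0,0,0,0,0,0],[0,0,0,0,0,0],[0,0,0,0,0,0],[0,0,0,0,0,0],[0,0,0,0,0,0]]}}

```text
time: 19.78
tool_pos: [534.0, 10.6, 145.2]
tcp_rot: [3.142, 0.0, 1.648]
contact_force: [-0.3, 0.8, -0.5]
grip_width: 21.1
```

Run:
```python
from plan import *
o=bot.get_obs();print(o['time'],o['tool_pos'],o['tcp_rot'],o['contact_force'],o['grip_width'])
p=bot.capture('wrist');save(p,'w16.png')
n=np.array([-np.sin(YAW),np.cos(YAW)]);e=np.array([np.cos(YAW),np.sin(YAW)])
G=p['color'].astype(int).sum(2)/3
for a,b in((155,165),(190,200),(208,218)):
  r=cv2.GaussianBlur(G[a:b].mean(0)[None],(0,0),1)[0];d=np.diff(r);v=(a+b-1)/2
  X=lambda u:(ray(p,u+.5,v,134)[:2]-ST)@e
  f=lambda lo,hi,s:lo+int(np.argmax(s*d[lo:hi]))
  ed=[f(155,190,1) if 0 else f(160,220,-1),f(245,265,1),f(298,316,-1),f(375,410,1)]
  print(v,ed,[round(float(X(u)),1) for u in ed])
for u in (235,345):
  d=np.diff(G[138:156,u]);print(u,138+np.argmin(d),[(v,round(float((ray(p,u,v,170)[:2]-ST)@n),1)) for v in (144,145,146,147,148)])
print('end',(ray(p,286,119.4,o['tool_pos'][2])[:2]-ST)@n)
q=bot.capture('side');save(q,'s16.png')
a=obs();T=a
si=cv2.resize(cv2.imread('pics/s16.png')[160:260,210:335],(800,640),interpolation=cv2.INTER_CUBIC)[:600]
for X in [(x,y,134) for x in (-56,0,56) for y in (-110,110)]:
  c=proj(q,np.r_[ST+e*X[0]+n*X[1],X[2]]);c=(c-[210,160])*6.4;cv2.circle(si,tuple(np.int32(c)),4,(0,0,255),1)
cv2.imwrite('pics/s16z.png',si)
```

```text
19.7833 [533.97624665  10.55582076 145.17526191] [3.14155705e+00 9.66601994e-05 1.64776706e+00] [-0.30569907  0.79262472 -0.4853278 ] 21.085535722197942
159.5 [204, 255, 305, 400] [-30.3, -10.1, 9.7, 47.3]
194.5 [206, 256, 305, 397] [-30.4, -10.0, 9.9, 47.5]
212.5 [207, 257, 304, 395] [-30.5, -9.8, 9.7, 47.3]
235 151 [(144, 105.6), (145, 105.4), (146, 105.1), (147, 104.8), (148, 104.5)]
345 151 [(144, 105.6), (145, 105.3), (146, 105.0), (147, 104.7), (148, 104.5)]
end 111.41725575626593
```

View pics/s16z.png

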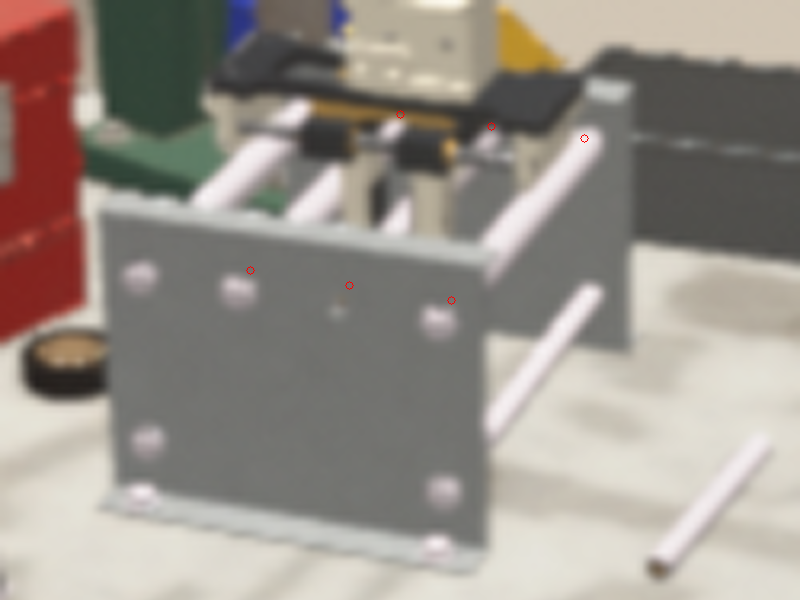

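Run:
```python
import cv2,numpy as np
for n in ('w14','w16'):
  G=cv2.imread(f'pics/{n}.png').astype(int).sum(2)/3
  for a,b in((165,172),(205,215)):
    r=G[a:b].mean(0).round().astype(int);print(n,a,'L160',r[160:216].tolist(),'R376',r[376:412].tolist())
a=cv2.imread('pics/w14.png')[60:280,100:460];b=cv2.imread('pics/w16.png')[60:280,100:460]
cv2.imwrite('pics/ab.png',cv2.resize(np.vstack([a,b]),(490,600)))
```

```text
w14 165 L160 [195, 191, 187, 183, 178, 172, 164, 157, 147, 137, 129, 119, 112, 117, 141, 161, 165, 167, 167, 168, 170, 173, 174, 174, 173, 172, 171, 169, 169, 172, 188, 208, 221, 226, 230, 232, 235, 237, 237, 237, 236, 233, 229, 224, 218, 210, 200, 187, 169, 147, 124, 118, 126, 130, 130, 129] R376 [187, 184, 181, 180, 178, 176, 173, 174, 174, 174, 176, 176, 178, 178, 181, 184, 185, 187, 189, 190, 192, 186, 164, 125, 107, 112, 121, 130, 137, 144, 150, 158, 164, 170, 175, 179]
w14 205 L160 [210, 207, 202, 198, 194, 190, 185, 181, 176, 170, 163, 154, 144, 135, 125, 116, 112, 123, 149, 165, 170, 172, 172, 172, 172, 172, 171, 170, 170, 170, 170, 168, 168, 181, 204, 220, 226, 230, 232, 235, 237, 237, 237, 235, 232, 227, 223, 217, 208, 195, 181, 160, 139, 136, 152, 163] R376 [204, 203, 203, 204, 203, 203, 203, 203, 203, 203, 203, 204, 204, 204, 204, 204, 204, 200, 177, 137, 113, 114, 124, 131, 138, 145, 153, 161, 167, 173, 177, 183, 188, 192, 198, 203]
w16 165 L160 [168, 161, 152, 142, 133, 125, 115, 110, 122, 146, 163, 167, 167, 166, 166, 166, 167, 170, 173, 174, 174, 173, 172, 170, 170, 170, 178, 196, 213, 223, 228, 231, 233, 235, 237, 237, 237, 236, 232, 227, 223, 218, 208, 197, 183, 164, 142, 122, 120, 126, 129, 131, 131, 131, 130, 129] R376 [182, 180, 177, 176, 175, 175, 175, 175, 175, 175, 176, 177, 181, 184, 186, 187, 183, 158, 122, 110, 116, 125, 132, 140, 147, 155, 162, 168, 173, 177, 183, 186, 192, 197, 203, 206]
w16 205 L160 [189, 184, 179, 174, 168, 160, 150, 141, 132, 122, 114, 110, 122, 148, 163, 168, 168, 168, 170, 170, 171, 171, 170, 170, 170, 169, 169, 168, 167, 170, 186, 208, 222, 227, 230, 233, 235, 237, 237, 237, 235, 231, 227, 222, 215, 206, 193, 177, 156, 136, 135, 152, 159, 161, 158, 157] R376 [203, 203, 202, 204, 203, 202, 203, 203, 203, 204, 204, 204, 199, 177, 137, 113, 117, 126, 133, 140, 148, 157, 164, 170, 175, 180, 185, 191, 195, 200, 205, 209, 212, 215, 218, 219]
```

View pics/ab.png

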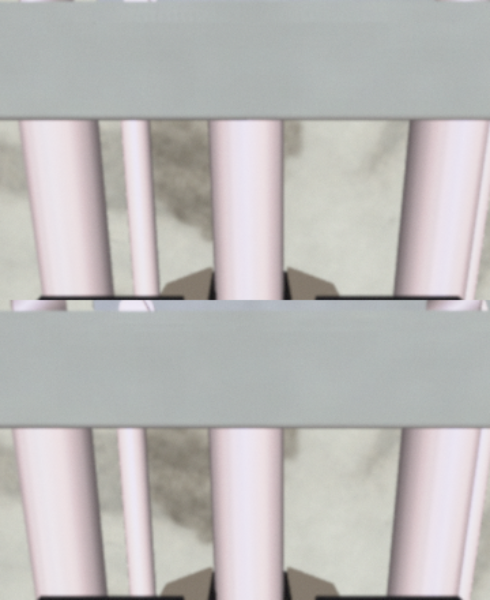

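Run:
```python
from h import *
o=bot.get_obs();print(o['time'],o['tool_pos'],o['tcp_rot'],o['contact_force'],o['grip_width']);print(bot.close_job())
```

```text
19.8833 [533.99199178  10.53556618 145.1697335 ] [3.14157338e+00 1.09579610e-04 1.64780534e+00] [-0.49031627  0.35737792 -0.75024545] 21.25261934742903
the job is handed in; nothing more can be done
None
```

The job is handed in at 19.9 s. The offcut is in the scrap box and the gripper is holding the new roller level in the empty station. I did not move the spanner, the square or the bolts.

**What I did**
- I lifted the offcut off the fitted rollers and dropped it in the box. A wrist picture afterwards showed it lying inside.
- I picked the 220 mm roller out of the V-blocks, gripping it on its overhang about 35 mm from the middle.
- I tipped it 25°, fed the low end down between the lips and under the -y lip, shifted it and lowered it until the high end was below the +y lip, then levelled it. Readings during the feed showed no contact; the force stayed within about 3 N.

**Last checks**
- **In line with the bolt holes:** in the same wrist picture the roller sat 0.3 mm from the midpoint between its neighbours, after I corrected an error of about 2.2 mm.
- **Midway between the plates:** about 0.2 mm off, measured only against the +y lip edge.
- **Level:** tool tilt is under 0.001 rad, and the roller end stayed at the same spot in the pictures, so it had not slipped.
- **Contact and grip:** force is under 1 N, about the roller's own weight, with the fingers at 21.3 mm.

**What was less certain**
- **Wrist camera:** its calibration shifted by 2–3 mm between poses, so I trusted comparisons within one picture.
- **Side view:** the points I projected into it did not line up with the bolts, so I did not use it for height. The 134 mm height rests on the arm's own position and the height at which the roller was gripped.

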